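Close the draught shield, then tare the balance

ROBOT

A 6-joint arm with a two-finger parallel gripper is mounted at the origin on a cart in front of the work surface, level with it; the furniture and walls round the work are solid. World frame = base frame: x ahead of the robot, y to its left, z up, the work surface at z = 0. Lengths are in m, angles in rad, forces in N, time in s.
With the tool pointing down it reaches from about 0.375 to 0.975 m from the base axis. Payload 3.8 kg.
Tool frame: the origin (TCP) lies midway between the tips of the shut fingers; the grasp point (between the pads) lies 19 mm behind it; x points along the fingers, z is the direction in which the jaws open and shut, and the axes are right-handed (so a half turn about x gives the same grasp; the last joint's range is limited). The gripper opens to 85 mm and grips with 20 to 120 N. Pads are 22 mm wide; open, the fingers measure 114 mm over their backs; the gripper's body (76 mm by 85 mm) begins 54 mm behind the grasp point. The pads swing forward as they close: fully open they stand 13 mm farther back than shut.
Start: joints at [1.278, 0.264, 1.604, -0, 1.274, -0.037], TCP at [0.171, 0.653, 0.231] pointing down, gripper open.
Joint ranges: [-2.63, 2.63], [-0.94, 2.18], [0.31, 2.57], [-1.31, 4.45], [0, 2.66], [-2.55, 2.55]. Speed limits (rad/s): [2.57, 2.57, 3.14, 3.14, 3.14, 3.14].

INTERFACE

Orientations are given as a rotation vector (axis times angle).
In Python, from workcell import * gives the robot as it stands. The module is installed in compiled form; this text tells all that it offers.
- The arm moves only by the tool carry_out, never from a script. Its arguments are lists of equal length, an entry for each row: "offset": the shift along the tool's x, y, z in cm, a list of three; "delta_rot": the turn, a rotation vector about the tool's x, y, z in degrees, a list of three. A call has exactly 5 rows; each row shifts and turns the commanded pose from where the row before left it, along the tool's axes as they then stand; what a row does not reach is not made up. A row lasts 1/12 s, in which the tool goes at most 41.7 mm and 7.16 degrees, less where a joint would pass 70% of its speed; a pose out of reach is approached as far as the arm can. A call is refused whole if a number of a shift passes 4.17 or a number of a turn 7.16, either way. A call with a gripper value outside its range is refused whole. "fingers" is the opening, from -1 (shut) to 1 (fully open), set as the call begins (left out, the last holds). The fingers move at their own pace and stop on an object; "newtons" is the grip in N (left out, the last holds). Time passes only in rows, so rows that do not move let the fingers close, or fill a call up. It gives the time, the measured TCP pose, the force and the opening at its end, in the units of the state.
- read_state(): the state, without advancing time (a new reading comes with each control period).
- read_camera(name): name is "scene" or "top" or "wrist"; returns (picture, depth): 384x512x3 uint8, red, green, blue; 384x512 float32, m along the optical axis (not along the pixel's ray), 0 where there is no reading.
- get_calibration(name): a dict with "fx", "fy", "cx", "cy" (pixels), "R" (3x3) and "t" (3): a world point X has camera coordinates R X + t; the wrist camera has in their place "mount" (4x4, takes a point from camera to tool coordinates, whose origin is the TCP and whose axes are the tool frame's). Camera axes: x right, y down, z forward; pixel columns grow to the right and rows downward; lengths in m; the calibration is good to about 2 mm. A picture is of the moment at which its call begins: read the wrist's pose just before it. get_calibration takes no time and is no camera call.
- finish_job(): hands the job in, once; it reports no verdict.
The state is a dict: "time": time; "q": joint angles; "joint_vel": joint speeds; "joint_torque": joint torques, N m; "tool_pos": TCP position; "tcp_rot": TCP orientation; "wrist_force": force on the tool from outside, world axes, zero at the start; "torque": the same for the moment, N m; "width": opening from 0.0 (shut) to 1.0 (fully open).
Only numpy, scipy, OpenCV 4.12 (cv2) and the standard library are available. Lean on these libraries where they do the work, as an engineer would, in place of code of your own. Each camera call takes 0.05 s, during which the arm holds its last target. There are 200 camera calls.

TASK

A petri dish stands on the pan of the laboratory balance and is to be tared out. With the fingertips alone, push both open doors of the draught shield (the left side door and the top door) fully shut, and only then press the long tare key on the front deck right down and let it come up again. Nothing is to be picked up: keep off the round power key, and leave the dish and everything else on the bench as they stand.

Things in the scene. Friction and masses are not known exactly. Their poses are not given: they have to be found in the camera images.
- balance: White lab balance with glass draught shield, fixed, 265 x 180 mm. Origin: bench level, mid-width; x to its back, y to its left, z up. Front deck x -140 to -45 mm, 41.5 mm high; glass chamber x -45 to 95, white column to x 125, both 182 mm high; side panes' outer faces at y +-92.5 mm. Open: left (+y) and top doors. The right door is shut for good.
- side_door (a joint): Left (+y) glass side door, slides along the balance's x: 0 = shut (to the front, against a stop), grows as it opens to the back, at most 0.075 m. Starts 0.03 to 0.06 m open. Dry friction about 1.2 N, it stays where it is left; push it forward (towards the balance's -x) to shut it.
- top_door (a joint): Glass top door, slides the same way: 0 = shut (front), grows to the back, at most 0.075 m. Starts 0.03 to 0.06 m open. Friction about 1.2 N; push it forward to shut it.
- side_lip (a point): Mid-point of the flat back face of the side door's grey thumb lip, 123 mm above the bench; moves with the door. Upright rib on the pane's outside: stands out 24 mm (12 mm either side of this point along balance y), 90 mm high (45 above, 45 below). The face looks to the back (+x); ahead of it a ramp runs down to the pane, so push it from behind.
- top_lip (a point): Mid-point of the flat back face of the top door's grey thumb lip, 194.5 mm above the bench; moves with the door. The lip lies across the door, 70 mm long along balance y; its face is 20 mm high (10 mm above and below this point) and looks to the back; ramp on the front side.
- tare_key (a joint): Tare key travel: 0 = up, 0.004 m = fully down; a spring brings it back. It starts to move at 2 N and is fully down at 4 N; it counts as pressed from 0.003 m.
- tare_top (a point): Middle of the top face of the tare key when up, 48.5 mm above the bench; a long white key, 18 mm deep (x of the balance) by 46 mm wide, on the front deck 71 mm ahead of the front pane.
- power_key (a joint): Power key travel: 0 = up, 0.004 m = fully down; same spring. Not to be pressed.
- power_top (a point): Middle of the top face of the round white power key, 18 mm in diameter, right of the tare key, centre to centre 77 mm; 48.5 mm above the bench.
- pan (a point): Centre of the top of the round steel pan, 82 mm in diameter, inside the chamber.
- dish: Petri dish 56 mm in diameter, 14 mm high, loose on the pan; origin at the centre of its underside.
- reagent_jar: White reagent bottle, 58 mm wide, 138 mm high, loose bystander to the left; origin at the centre of its underside.
- waste_cup: Pale empty beaker, 75 mm wide, 92 mm high, loose bystander; origin at the centre of its underside.
- weigh_papers: Flat white and blue booklet of papers, 101 x 70 x 9 mm, loose bystander; origin at the centre of its underside.
- spatula: Thin steel micro spatula, 159 mm long, lying loose on the bench, bystander; origin at the middle of its underside.
- tweezers: Steel forceps 124 mm long, lying loose on the bench, bystander; origin at the centre of the underside.

How it is judged:
By the outcome, as a careful person would: the job done as asked, in the order asked, and still so for the second after the job is handed in, with the robot touching nothing.
It also fails if it takes over 42 s, if anything falls off the work surface, if the arm or the gripper's body presses on something with over 40 N, if the wrist force passes 120 N, or if a joint passes its speed limit or range.

## Working session

There is one attempt and no reset: what is moved stays moved. The work goes in short steps, Python scripts to look and compute and a tool call to move; the robot and the scene stay as the last step left them, time stands still between calls to the robot, and variables do not carry over. Pictures are saved under pics/ and viewed, about 8 in all and at most 12, crops included, and the job is handed in when it is done.

Besides the shell and the picture viewer there is one more tool, called as name(argument=value, ...) on one line, values as JSON. carry_out: Moves the arm, as the interface text tells. Its arguments: {"type":"object","properties":{"offset":{"type":"array"},"delta_rot":{"type":"array"},"fingers":{"type":"number"},"newtons":{"type":"number"}},"required":["offset","delta_rot"]}

```bash
mkdir -p pics; python3 - <<'E'
from workcell import *
import cv2,numpy as np
print(read_state())
for n in("scene","top"):
    p,d=read_camera(n); c=get_calibration(n); print(n,c)
    cv2.imwrite(f"pics/{n}0.png",cv2.resize(p[:,:,::-1],(800,600),interpolation=cv2.INTER_CUBIC)); np.savez(f"{n}0.npz",p=p,d=d,**c)
print(get_calibration("wrist"))
E
```

```text
{'time': 0.0, 'q': array([ 1.27810320e+00,  2.64754580e-01,  1.60539412e+00,  1.92432030e-05,
        1.27370448e+00, -3.69227147e-02]), 'joint_vel': array([ 1.58064665e-03, -4.74453251e-05, -1.25169126e-03,  1.28516960e-03,
       -3.20610804e-04, -1.03157506e-03]), 'joint_torque': array([ 1.52435400e-04, -5.15105546e+01, -3.67318797e+01,  7.66373631e-06,
        1.29669457e-02, -6.56239969e-07]), 'tool_pos': array([0.17056482, 0.65232709, 0.22995021]), 'tcp_rot': array([-1.02010088,  1.32130264,  1.017934  ]), 'wrist_force': array([-0.38048521, -0.09142943, -0.50597001]), 'torque': array([ 0.02160855,  0.02291179, -0.01403832]), 'width': 1.0041201261510193}
scene {'fx': 494.5540800170557, 'fy': 494.5540800170557, 'cx': 264.6454742418654, 'cy': 188.6081022227279, 'R': array([[ 0.83369936, -0.55199176,  0.01582637],
       [-0.37486382, -0.58675416, -0.71777202],
       [ 0.40549043,  0.59247334, -0.69609831]]), 't': array([-0.30249329,  0.49327083,  0.80972875])}
top {'fx': 420.3776799972, 'fy': 420.3776799972, 'cx': 253.31137084284327, 'cy': 192.77241738003863, 'R': array([[ 0.00311174, -0.99942477, -0.03377044],
       [-0.9878661 ,  0.00217157, -0.15529279],
       [ 0.1552768 ,  0.0338439 , -0.9872911 ]]), 't': array([0.32531263, 0.58339681, 0.90546684])}
{'fx': 292.5287565601385, 'fy': 292.5287565601385, 'cx': 252.1344436666024, 'cy': 190.92261942014292, 'mount': array([[ 3.37530617e-04, -2.62333159e-01,  9.64977305e-01,
        -1.43043256e-01],
       [-4.84550280e-04, -9.64977290e-01, -2.62332985e-01,
         6.58993420e-02],
       [ 9.99999826e-01, -3.79034609e-04, -4.52822986e-04,
         9.90150311e-04],
       [ 0.00000000e+00,  0.00000000e+00,  0.00000000e+00,
         1.00000000e+00]])}
```

View pics/scene0.png

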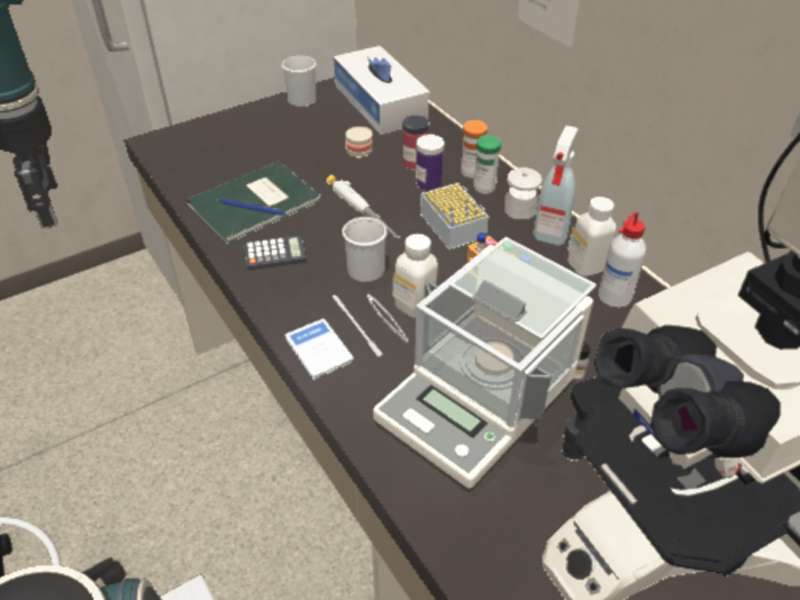

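View pics/top0.png

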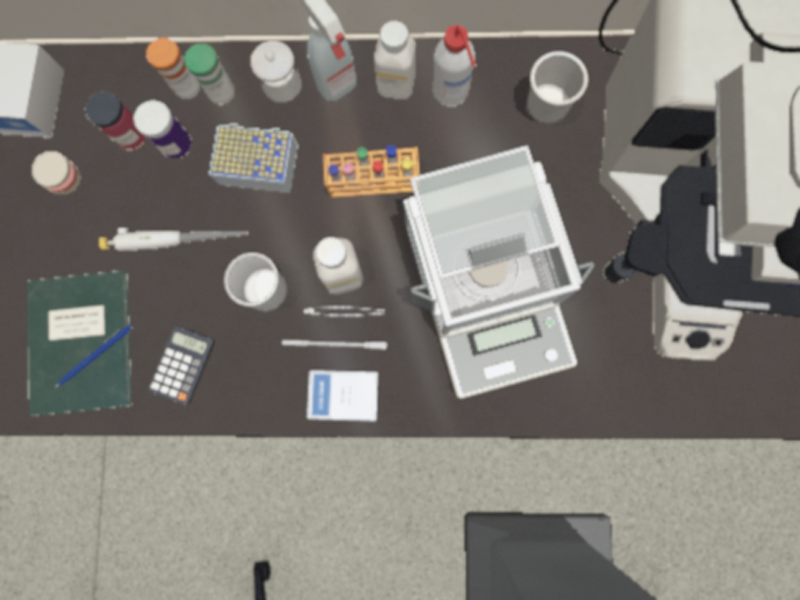

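The top view shows the balance at (490,270) with the tare key at about (500,369), the power key (551,355), the top lip (498,250), the left side lip (425,293) and the jar at (338,265). Next I measure these.

```bash
cat > h.py <<'E'
import numpy as np,cv2
def load(n): return dict(np.load(f"{n}0.npz"))
def ray(c,u,v,z):
    C=-c['R'].T@c['t']; d=c['R'].T@np.array([(u-c['cx'])/c['fx'],(v-c['cy'])/c['fy'],1]); return C+d*(z-C[2])/d[2]
def proj(c,X):
    q=c['R']@np.asarray(X)+c['t']; return np.array([c['fx']*q[0]/q[2]+c['cx'],c['fy']*q[1]/q[2]+c['cy']])
E
python3 - <<'E'
from h import *
P={}
for n,wins in(("top",{'tare':(300,222,340,250),'power':(342,218,364,236)}),("scene",{'tare':(252,256,284,282),'power':(286,280,304,296)})):
    c=load(n); g=cv2.cvtColor(c['p'],cv2.COLOR_RGB2GRAY)
    print(n,'C',-c['R'].T@c['t'])
    for k,(a,b,e,f) in wins.items():
        w=g[b:f,a:e]; t,m=cv2.threshold(w,0,255,cv2.THRESH_OTSU)
        N,l,s,ce=cv2.connectedComponentsWithStats(m)
        for i in range(1,N):
            if s[i,4]>20:
                u,v=ce[i]+[a,b]; X=ray(c,u,v,.0485); print(k,t,s[i],u,v,X.round(4)); 
p=load("top")['p'][90:260,250:390]; s=load("scene")['p'][145:315,230:390]
im=np.hstack([cv2.resize(x,None,fx=2.6,fy=3.5 if 0 else 2.6,interpolation=cv2.INTER_CUBIC) for x in(p,s)])
cv2.imwrite("pics/crop1.png",im[:,:,::-1])
E
```

```text
top C [0.43470765 0.29321408 0.99554261]
tare 147.0 [  0   0  40  28 954] 319.15408805031444 235.2180293501048 [0.4873 0.1782 0.0485]
power 209.0 [ 7  5  8  9 53] 352.7169811320755 226.79245283018867 [0.5062 0.1031 0.0485]
scene C [ 0.10876059 -0.35728779  0.92249418]
tare 201.0 [  6   5  20  16 151] 267.49668874172187 268.58940397350995 [0.4851 0.1748 0.0485]
tare 201.0 [ 0 13 18 13 62] 259.4032258064516 275.7258064516129 [0.46   0.1685 0.0485]
power 203.0 [ 5  4  9  8 54] 295.1111111111111 287.6666666666667 [0.5065 0.1021 0.0485]
```

View pics/crop1.png

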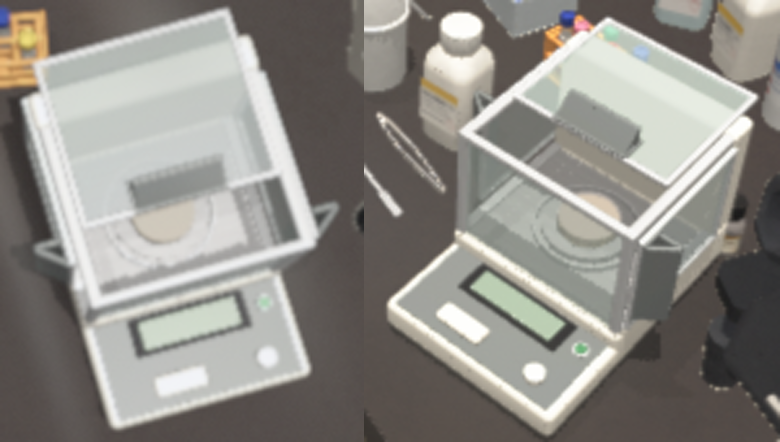

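The crop shows the keys, the top lip's back edge at crop (130,185)-(222,157), and the left lip's tip at (38,247). The deck's front corners are at (118,425) and (307,370).

```bash
cat >> h.py <<'E'
from scipy.spatial.transform import Rotation as Ro
E
python3 - <<'E'
from h import *
T,S=load("top"),load("scene")
f=lambda x,y,z:ray(T,x/2.6+250,y/2.6+90,z)
s=lambda x,y,z:ray(S,(x-364)/2.6+230,y/2.6+145,z)
g=cv2.cvtColor(T['p'],cv2.COLOR_RGB2GRAY)
m=(g[226:246,305:335]>209).astype(np.uint8); N,l,st,ce=cv2.connectedComponentsWithStats(m); print(st,ce+[305,226])
i=1+st[1:,4].argmax(); u,v=ce[i]+[305,226]; t1=ray(T,u,v,.0485); print('tare top',t1)
fl,fr=f(118,425,.0415),f(307,370,.0415); print('deck',fl,fr,np.linalg.norm(fl-fr),np.degrees(np.arctan2(*(fl-fr)[1::-1]*[1,1])))
tare=(t1+[.4851,.1748,.0485])/2; pw=np.array([.5064,.1026,.0485])
y=tare-pw; print(np.linalg.norm(y)); yaw=np.arctan2(-y[0],y[1]); print('yaw',np.degrees(yaw), np.degrees(np.arctan2(-(fl-fr)[0],(fl-fr)[1])))
ex=np.array([np.cos(yaw),np.sin(yaw),0]); ey=np.array([-ex[1],ex[0],0])
B=lambda X:((X-tare)@ex-.116,(X-tare)@ey)
print('tare',tare,'ex',ex)
for n,X in dict(deckL=fl,deckR=fr,toplipL=f(130,185,.2045),toplipR=f(222,157,.2045),sidetip=f(38,247,.168),sidein=f(65,240,.168),topLs=s(568,92,.2045),topRs=s(640,128,.2045),sidetipS=s(478,92,.168),glassL=f(85,222,.184),glassR=f(282,175,.184),rlip=f(337,205,.168),rlipS=s(680,243,.168),FL=f(90,315,.182),FR=f(312,245,.182)).items(): print(n,X.round(4),np.round(B(X),4))
d=T['d']
for nm,(x0,y0,x1,y1) in dict(jar=(200,150,232,190),).items():
    pts=[]
    for v in range(y0,y1):
        for u in range(x0,x1):
            z=d[v,u]
            if z>0:
                X=T['R'].T@(np.array([(u-T['cx'])/T['fx']*z,(v-T['cy'])/T['fy']*z,z])-T['t'])
                if X[2]>.02: pts.append(X)
    pts=np.array(pts); print(nm,pts.min(0),pts.max(0)); q=pts[pts[:,2]>.12]; print('cap',q.mean(0),B(q.mean(0)))
E
```

```text
[[  0   0  30  20 418]
 [  5   5  20  12 161]
 [ 15  15  15   5  21]] [[319.15789474 234.79665072]
 [319.32298137 236.29192547]
 [327.66666667 243.42857143]]
tare top [0.48493589 0.177851   0.0485    ]
deck [0.44692348 0.23118385 0.0415    ] [0.49435959 0.06789264 0.0415    ] 0.17004177001347387 106.19858391683674
0.07676354175950084
yaw 16.173348434763003 16.198583916836732
tare [0.48501795 0.1763255  0.0485    ] ex [0.96042336 0.27854439 0.        ]
deckL [0.4469 0.2312 0.0415] [-0.1373  0.0633]
deckR [0.4944 0.0679 0.0415] [-0.1372 -0.1067]
toplipL [0.6204 0.2308 0.2045] [0.0292 0.0146]
toplipR [0.6413 0.1626 0.2045] [ 0.0303 -0.0567]
sidetip [0.5805 0.299  0.168 ] [0.0099 0.0912]
sidein [0.5859 0.2783 0.168 ] [0.0093 0.0698]
topLs [0.6194 0.2246 0.2045] [0.0265 0.0089]
topRs [0.6424 0.1603 0.2045] [ 0.0307 -0.0593]
sidetipS [0.5801 0.2958 0.168 ] [0.0086 0.0883]
glassL [0.5968 0.2634 0.184 ] [0.0156 0.0525]
glassR [0.6324 0.1146 0.184 ] [ 0.0084 -0.1004]
rlip [0.6125 0.0701 0.168 ] [-0.0231 -0.1376]
rlipS [0.6154 0.0727 0.168 ] [-0.0196 -0.1359]
FL [0.5264 0.2602 0.182 ] [-0.0529  0.069 ]
FR [0.579  0.0937 0.182 ] [-0.0487 -0.1055]
jar [0.6011442  0.37843875 0.02009604] [0.66734508 0.43934806 0.14257214]
cap [0.63674036 0.40956581 0.13673871] (np.float64(0.09468553223573416), np.float64(0.18174801866928977))
```

```bash
cat >> h.py <<'E'
yaw=np.radians(16.18); ex=np.array([np.cos(yaw),np.sin(yaw),0]); ey=np.array([-ex[1],ex[0],0])
O=np.array([.4850,.1763,0])+.116*ex-.0217*ey
W=lambda x,y,z:O+x*ex+y*ey+np.array([0,0,z])
def B(X): X=np.asarray(X)-O; return np.array([X@ex,X@ey,X[2]])
def plan(s,tgt,sgn):
    R=Ro.from_rotvec(s['tcp_rot']).as_matrix(); X=np.array([0,0,-1.]); Z=sgn*ey; Rt=np.c_[X,np.cross(Z,X),Z]
    print('t',round(s['time'],2),'balance pos mm',(B(s['tool_pos'])*1e3).round(1),'F',s['wrist_force'].round(1),'w',round(s['width'],2))
    print('shift cm in tool',(R.T@(W(*tgt)-s['tool_pos'])*100).round(2),'turn deg',np.degrees(Ro.from_matrix(R.T@Rt).as_rotvec()).round(2))
E
python3 - <<'E'
from workcell import *
from h import *
s=read_state(); print(Ro.from_rotvec(s['tcp_rot']).as_matrix().round(3)); print(O,ex)
for g in(1,-1): plan(s,(.045,.113,.25),g)
E
```

```text
[[-0.001 -0.967  0.253]
 [-0.002  0.253  0.967]
 [-1.     0.    -0.002]]
[0.60245219 0.1877836  0.        ] [0.96039101 0.27865588 0.        ]
t 0.1 balance pos mm [-285.3  566.6  230.1] F [ 0.6 -0.2 -0.4] w 1.0
shift cm in tool [ -1.95 -51.61 -22.02] turn deg [-30.83  -0.11  -0.04]
t 0.1 balance pos mm [-285.3  566.6  230.1] F [ 0.6 -0.2 -0.4] w 1.0
shift cm in tool [ -1.95 -51.61 -22.02] turn deg [ 1.4917e+02 -5.0000e-02  1.5000e-01]
```

carry_out(offset=[[-0.4, -3, -1], [-0.4, -3, -1], [-0.4, -3, -1], [-0.4, -3, -1], [-0.4, -3, -1]], delta_rot=[[-6.17, 0, 0], [-6.17, 0, 0], [-6.17, 0, 0], [-6.17, 0, 0], [-6.17, 0, 0]], fingers=-1)

```text
time: 0.52
tool_pos: [0.3177, 0.5963, 0.2509]
tcp_rot: [-1.419, 1.06, 1.418]
wrist_force: [-0.3, 0.9, -0.1]
width: 0.299
```

```bash
python3 -c "
from workcell import *
from h import *
plan(read_state(),(.045,.113,.25),1)"
```

```text
t 0.52 balance pos mm [-159.6  471.7  250.9] F [-0.3  0.9 -0.1] w 0.3
shift cm in tool [  0.11 -20.25 -35.99] turn deg [ 0.34 -0.06 -0.06]
```

carry_out(offset=[[0, -2, -3.6], [0, -2, -3.6], [0, -2, -3.6], [0, -2, -3.6], [0, -2, -3.6]], delta_rot=[[0, 0, 0], [0, 0, 0], [0, 0, 0], [0, 0, 0], [0, 0, 0]])

```text
time: 0.93
tool_pos: [0.464, 0.4509, 0.2507]
tcp_rot: [-1.414, 1.063, 1.415]
wrist_force: [0.8, 0.4, 0.4]
width: -0.001
```

carry_out(offset=[[0, -2, -3.6], [0, -2, -3.6], [0, -2, -3.6], [0, -2, -3.4], [0, -2, -3]], delta_rot=[[0, 0, 0], [0, 0, 0], [0, 0, 0], [0, 0, 0], [0, 0, 0]])

```text
time: 1.35
tool_pos: [0.6082, 0.313, 0.2507]
tcp_rot: [-1.414, 1.064, 1.414]
wrist_force: [-0.5, 1.1, 0.8]
width: 0.002
```

```bash
python3 -c "
from workcell import *
from h import *
s=read_state();plan(s,(.045,.113,.25),1)
p,d=read_camera('wrist'); np.savez('wrist0.npz',p=p,d=d,pos=s['tool_pos'],rot=s['tcp_rot'],**get_calibration('wrist'))
cv2.imwrite('pics/w1.png',cv2.resize(p[:,:,::-1],(768,576),interpolation=cv2.INTER_CUBIC))"
```

```text
t 1.35 balance pos mm [ 40.4 118.7 250.7] F [-0.5  1.1  0.8] w 0.0
shift cm in tool [ 0.07 -0.46 -0.57] turn deg [-0.03 -0.03 -0.06]
```

View pics/w1.png

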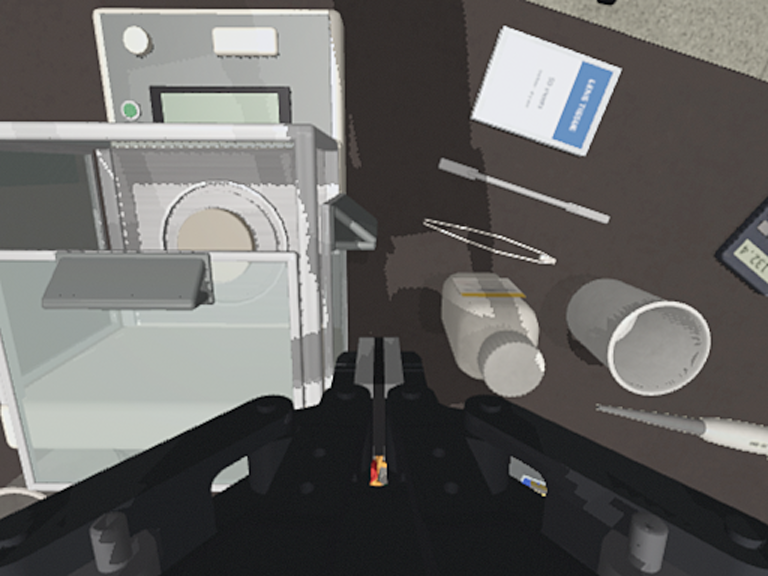

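The view shows the side lip's outer tip at about (377,236) and its body at (335-377,195-248). The top lip's back edge runs (45,307)-(210,297), the tare key is at (245,41), and the shut fingers are at (378,345).

```bash
cat >> h.py <<'E'
def wray(c,u,v,z):
    R=Ro.from_rotvec(c['rot']).as_matrix(); M=c['mount']
    d=R@M[:3,:3]@np.array([(u-c['cx'])/c['fx'],(v-c['cy'])/c['fy'],1]); C=R@M[:3,3]+c['pos']
    return C+d*(z-C[2])/d[2]
E
python3 - <<'E'
from h import *
c=load('wrist')
for n,(u,v,z) in dict(tip=(377,236,.168),inner=(335,240,.168),tare=(245,41,.0485),power=(136,40,.0485),topL=(214,300,.2045),topR=(42,306,.2045),topLup=(208,253,.2045),jarcap=(512,365,.138)).items(): print(n,(B(wray(c,u/1.5,v/1.5,z))*1e3).round(1))
p=c['p'][120:180,205:265]; cv2.imwrite('pics/w1c.png',cv2.resize(p[:,:,::-1],(480,480),interpolation=cv2.INTER_CUBIC))
E
```

```text
tip [  9.2 118.6 168. ]
inner [ 11.3  96.8 168. ]
tare [-111.6   24.8   48.5]
power [-112.3  -52.3   48.5]
topL [ 32.7  45.2 204.5]
topR [ 35.5 -33.  204.5]
topLup [ 11.2  44.7 204.5]
jarcap [ 96.1 204.  138. ]
```

View pics/w1c.png

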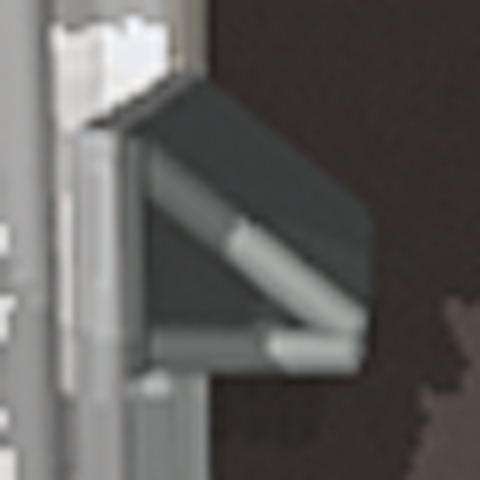

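carry_out(offset=[[2, 0, 0], [2.5, 0, 0], [2.5, 0, 0], [2.5, 0, 0], [1.5, 0, 0]], delta_rot=[[0, 0, 0], [0, 0, 0], [0, 0, 0], [0, 0, 0], [0, 0, 0]])

```text
time: 1.82
tool_pos: [0.6051, 0.3144, 0.1371]
tcp_rot: [-1.413, 1.067, 1.417]
wrist_force: [-0.9, -0.5, -0.2]
width: 0.0
```

```bash
python3 -c "
from workcell import *
from h import *
plan(read_state(),(.03,.115,.14),1)"
```

```text
t 1.82 balance pos mm [ 37.8 120.9 137.1] F [-0.9 -0.5 -0.2] w 0.0
shift cm in tool [-0.28  0.78 -0.59] turn deg [-0.   -0.05 -0.3 ]
```

carry_out(offset=[[0, 0, -0.3], [0, 0.5, -0.2], [0, 0.7, 0], [0, 0.7, 0], [0, 0.7, 0]], delta_rot=[[0, 0, 0], [0, 0, 0], [0, 0, 0], [0, 0, 0], [0, 0, 0]])

```text
time: 2.23
tool_pos: [0.5842, 0.3037, 0.1434]
tcp_rot: [-1.415, 1.058, 1.412]
wrist_force: [2.5, -0.4, -0.3]
width: -0.005
```

```bash
python3 -c "
from workcell import *
from h import *
s=read_state();plan(s,(-.01,.115,.14),1);print(B(s['wrist_force']+O))"
```

```text
t 2.23 balance pos mm [ 14.8 116.4 143.4] F [ 2.5 -0.4 -0.3] w -0.01
shift cm in tool [ 0.33  2.48 -0.14] turn deg [0.01 0.03 0.23]
[ 2.25151596 -1.08813504 -0.3032612 ]
```

Contact with the lip is made at about 2 N, so I keep pushing.

carry_out(offset=[[0, 0.5, 0], [0, 0.5, 0], [0, 0.4, 0], [0, 0.4, 0], [0, 0.3, 0]], delta_rot=[[0, 0, 0], [0, 0, 0], [0, 0, 0], [0, 0, 0], [0, 0, 0]])

```text
time: 2.65
tool_pos: [0.5662, 0.2985, 0.1423]
tcp_rot: [-1.417, 1.054, 1.409]
wrist_force: [15.0, 4.2, -6.9]
width: -0.004
```

```bash
python3 -c "
from workcell import *
from h import *
s=read_state();plan(s,(-.01,.115,.14),1);print(B(s['wrist_force']+O))"
```

```text
t 2.65 balance pos mm [ -4.  116.5 142.3] F [15.   4.2 -6.9] w -0.0
shift cm in tool [ 0.23  0.6  -0.15] turn deg [0.03 0.03 0.47]
[15.60065839 -0.176874   -6.93034958]
```

carry_out(offset=[[0, 0.3, 0], [0, 0, 0], [0, 0, 0], [0, 0, 0], [0, 0, 0]], delta_rot=[[0, 0, 0], [0, 0, 0], [0, 0, 0], [0, 0, 0], [0, 0, 0]])

```text
time: 3.07
tool_pos: [0.5662, 0.2985, 0.1424]
tcp_rot: [-1.418, 1.05, 1.405]
wrist_force: [15.8, 6.2, -7.3]
width: 0.003
```

```bash
python3 -c "
from workcell import *
from h import *
s=read_state();plan(s,(.01,.115,.14),1);print(B(s['wrist_force']+O))
p,d=read_camera('scene');a=p[145:315,230:390]
p,d=read_camera('wrist');b=p[60:230,60:320]
cv2.imwrite('pics/s2.png',np.hstack([cv2.resize(x,None,fx=1.9,fy=1.9,interpolation=cv2.INTER_CUBIC) for x in(a,b)])[:,:,::-1])"
```

```text
t 3.07 balance pos mm [ -4.  116.4 142.4] F [15.8  6.2 -7.3] w 0.0
shift cm in tool [ 0.26 -1.39 -0.14] turn deg [0.02 0.06 0.76]
[16.91142245  1.57515449 -7.2795876 ]
```

View pics/s2.png

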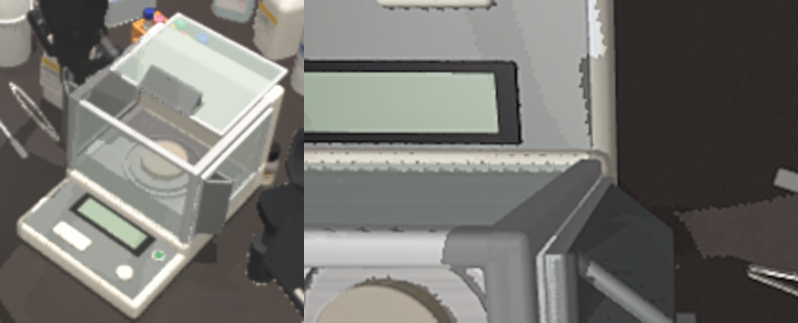

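The side door has stopped against its end stop: 17 N with no further motion. I back off and lift towards the top lip.

carry_out(offset=[[0, -0.8, 0], [0, -0.8, 0], [0, -0.6, 0], [-2, -1, 0], [-2, -1, 0]], delta_rot=[[0, 0, 0], [0, 0, 0], [0, 0, 0], [0, 0, 0], [0, 0, 0]])

```text
time: 3.58
tool_pos: [0.5991, 0.3076, 0.1789]
tcp_rot: [-1.413, 1.068, 1.419]
wrist_force: [0.2, 0.3, 1.3]
width: -0.0
```

carry_out(offset=[[-3, -0.5, 0], [-3, -0.5, 0], [-2, -0.5, 0], [0, -0.5, -2], [0, 0, -3]], delta_rot=[[0, 0, 0], [0, 0, 0], [0, 0, 0], [0, 0, 0], [0, 0, 0]])

```text
time: 4.0
tool_pos: [0.6351, 0.2684, 0.2638]
tcp_rot: [-1.417, 1.056, 1.415]
wrist_force: [0.1, -0.8, -1.4]
width: 0.001
```

```bash
python3 -c "
from workcell import *
from h import *
s=read_state();plan(s,(.06,0,.24),1)"
```

```text
t 4.0 balance pos mm [ 53.8  68.4 263.8] F [ 0.1 -0.8 -1.4] w 0.0
shift cm in tool [ 2.38 -0.58 -6.84] turn deg [0.21 0.09 0.23]
```

carry_out(offset=[[0, -0.3, -2.5], [0, -0.3, -2.5], [0, -0.2, -1.2], [1, 0, 0], [1, 0, 0]], delta_rot=[[0, 0, 0], [0, 0, 0], [0, 0, 0], [0, 0, 0], [0, 0, 0]])

```text
time: 4.42
tool_pos: [0.6593, 0.2088, 0.241]
tcp_rot: [-1.413, 1.062, 1.413]
wrist_force: [0.0, 0.2, -0.1]
width: 0.003
```

```bash
python3 -c "
from workcell import *
from h import *
s=read_state();plan(s,(.06,0,.196),1)
p,d=read_camera('wrist'); np.savez('wrist0.npz',p=p,d=d,pos=s['tool_pos'],rot=s['tcp_rot'],**get_calibration('wrist'))
cv2.imwrite('pics/w3.png',cv2.resize(p[:,:,::-1],(640,480),interpolation=cv2.INTER_CUBIC))"
```

```text
t 4.42 balance pos mm [ 60.5   4.3 241. ] F [ 0.   0.2 -0.1] w 0.0
shift cm in tool [ 4.5   0.05 -0.44] turn deg [-0.07  0.06  0.05]
```

View pics/w3.png

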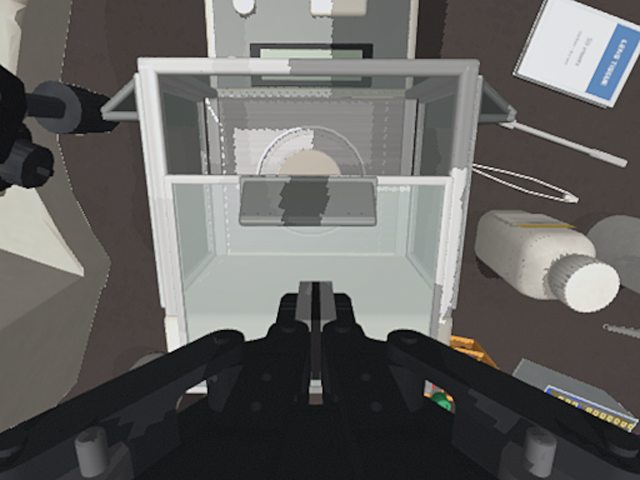

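The side lips now stand level, left image (105,118) and right image (515,118), so the side door is shut. The top lip's back edge is at v≈225, well ahead of the fingertips (v≈285). Descending.

carry_out(offset=[[1.5, 0, -0.1], [1.5, 0, -0.1], [0.8, 0, -0.1], [0.4, 0, 0], [0, 0, 0]], delta_rot=[[0, 0, 0], [0, 0, 0], [0, 0, 0], [0, 0, 0], [0, 0, 0]])

```text
time: 4.88
tool_pos: [0.6583, 0.2065, 0.1971]
tcp_rot: [-1.414, 1.064, 1.418]
wrist_force: [0.4, 0.7, -0.8]
width: 0.001
```

```bash
python3 -c "
from workcell import *
from h import *
s=read_state();plan(s,(.03,0,.196),1)"
```

```text
t 4.88 balance pos mm [ 58.9   2.4 197.1] F [ 0.4  0.7 -0.8] w 0.0
shift cm in tool [ 0.12  2.89 -0.24] turn deg [ 0.08  0.02 -0.21]
```

carry_out(offset=[[0.3, 0.4, 0], [0, 0.5, 0], [0, 0.5, 0], [0, 0.5, 0], [0, 0.5, 0]], delta_rot=[[0, 0, 0], [0, 0, 0], [0, 0, 0], [0, 0, 0], [0, 0, 0]])

```text
time: 5.3
tool_pos: [0.6368, 0.1992, 0.1971]
tcp_rot: [-1.415, 1.06, 1.413]
wrist_force: [1.0, 1.1, 0.1]
width: 0.001
```

```bash
python3 -c "
from workcell import *
from h import *
s=read_state();plan(s,(.0,0,.194),1);print(B(s['wrist_force']+O))"
```

```text
t 5.3 balance pos mm [ 36.2   1.4 197.1] F [1.  1.1 0.1] w 0.0
shift cm in tool [ 0.31  3.62 -0.14] turn deg [0.01 0.02 0.11]
[1.24428268 0.79603815 0.12050365]
```

carry_out(offset=[[0.2, 0.4, 0], [0, 0.5, 0], [0, 0.5, 0], [0, 0.5, 0], [0, 0.5, 0]], delta_rot=[[0, 0, 0], [0, 0, 0], [0, 0, 0], [0, 0, 0], [0, 0, 0]])

```text
time: 5.72
tool_pos: [0.6135, 0.1922, 0.1946]
tcp_rot: [-1.414, 1.061, 1.414]
wrist_force: [2.0, 0.4, 0.4]
width: -0.004
```

```bash
python3 -c "
from workcell import *
from h import *
s=read_state();plan(s,(.0,0,.194),1);print(B(s['wrist_force']+O))"
```

```text
t 5.72 balance pos mm [ 11.8   1.2 194.6] F [2.  0.4 0.4] w -0.0
shift cm in tool [ 0.06  1.18 -0.12] turn deg [ 0.01 -0.    0.04]
[ 2.00598001 -0.1341526   0.44732832]
```

carry_out(offset=[[0, 0.4, 0], [0, 0.4, 0], [0, 0.4, 0], [0, 0.4, 0], [0, 0.4, 0]], delta_rot=[[0, 0, 0], [0, 0, 0], [0, 0, 0], [0, 0, 0], [0, 0, 0]])

```text
time: 6.13
tool_pos: [0.5974, 0.1876, 0.1946]
tcp_rot: [-1.417, 1.055, 1.408]
wrist_force: [18.2, 5.7, -10.1]
width: 0.002
```

carry_out(offset=[[0, 0.3, 0], [0, 0.3, 0], [0, 0, 0], [0, 0, 0], [0, 0, 0]], delta_rot=[[0, 0, 0], [0, 0, 0], [0, 0, 0], [0, 0, 0], [0, 0, 0]])

```text
time: 6.55
tool_pos: [0.5973, 0.1876, 0.1948]
tcp_rot: [-1.421, 1.045, 1.4]
wrist_force: [25.7, 9.0, -15.0]
width: -0.0
```

```bash
python3 -c "
from workcell import *
from h import *
s=read_state();plan(s,(-.01,0,.194),1);print(B(s['wrist_force']+O))"
```

```text
t 6.55 balance pos mm [ -5.    1.2 194.8] F [ 25.7   9.  -15. ] w -0.0
shift cm in tool [ 0.07  0.5  -0.12] turn deg [-0.    0.01  1.16]
[ 27.23618279   1.49483142 -15.01134963]
```

Stopped hard at 27 N with no motion. Backing off, then lifting.

carry_out(offset=[[0, -0.8, 0], [0, -0.8, 0], [0, -0.4, 0], [-2, 0, 0], [-3, 0, 0]], delta_rot=[[0, 0, 0], [0, 0, 0], [0, 0, 0], [0, 0, 0], [0, 0, 0]])

```text
time: 6.97
tool_pos: [0.6047, 0.1897, 0.2396]
tcp_rot: [-1.41, 1.071, 1.422]
wrist_force: [0.8, -0.4, -0.1]
width: 0.002
```

carry_out(offset=[[-0.5, 3, 0.4], [0, 3.5, 0.5], [0, 3, 0.4], [0, 2, 0.4], [0, 1.2, 0.3]], delta_rot=[[0, 0, 0], [0, 0, 0], [0, 0, 0], [0, 0, 0], [0, 0, 0]])

```text
time: 7.38
tool_pos: [0.4775, 0.1739, 0.2489]
tcp_rot: [-1.414, 1.064, 1.416]
wrist_force: [0.4, -0.3, -0.4]
width: -0.003
```

```bash
python3 -c "
from workcell import *
from h import *
s=read_state();plan(s,(-.115,.023,.08),1)
p,d=read_camera('wrist'); np.savez('wrist0.npz',p=p,d=d,pos=s['tool_pos'],rot=s['tcp_rot'],**get_calibration('wrist'))
q,d=read_camera('top');q=q[90:260,250:390]
s=read_camera('scene')[0][145:315,230:390]
cv2.imwrite('pics/w4.png',np.hstack([cv2.resize(x[:,:,::-1],None,fx=2.6,fy=2.6,interpolation=cv2.INTER_CUBIC) for x in (q,s)]))"
```

```text
t 7.38 balance pos mm [-123.9   21.5  248.9] F [ 0.4 -0.3 -0.4] w -0.0
shift cm in tool [16.89 -0.93  0.15] turn deg [ 0.02 -0.   -0.14]
```

View pics/w4.png

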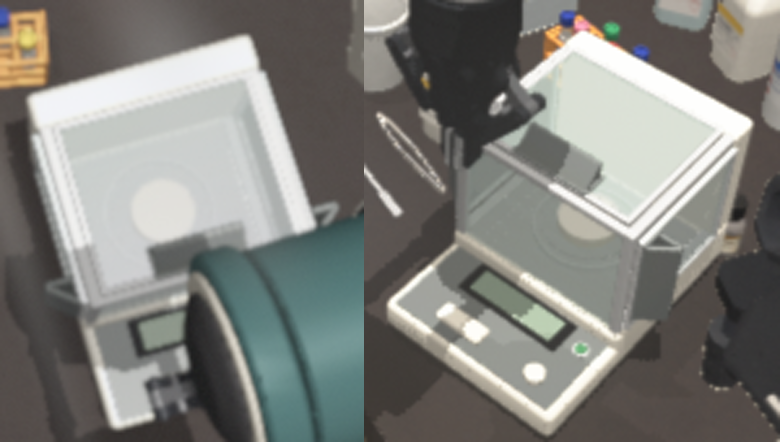

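Both doors are shut: the top door's front edge lies on the front frame, and the side lip is at the front, at top-view crop (50,290). Descending over the tare key.

carry_out(offset=[[3, -0.5, 0.1], [4, -0.4, 0.1], [4, 0, 0], [3.5, 0, 0], [2, 0, 0]], delta_rot=[[0, 0, 0], [0, 0, 0], [0, 0, 0], [0, 0, 0], [0, 0, 0]])

```text
time: 7.95
tool_pos: [0.487, 0.1781, 0.0796]
tcp_rot: [-1.412, 1.067, 1.418]
wrist_force: [-0.6, -0.4, 0.9]
width: -0.003
```

```bash
python3 -c "
from workcell import *
from h import *
s=read_state();plan(s,(-.115,.023,.052),1)
p,d=read_camera('wrist'); np.savez('wrist0.npz',p=p,d=d,pos=s['tool_pos'],rot=s['tcp_rot'],**get_calibration('wrist'))
cv2.imwrite('pics/w5.png',cv2.resize(p[:,:,::-1],(640,480),interpolation=cv2.INTER_CUBIC))"
```

```text
t 7.95 balance pos mm [-113.6   22.9   79.6] F [-0.6 -0.4  0.9] w -0.0
shift cm in tool [2.76 0.12 0.01] turn deg [ 0.01 -0.02 -0.34]
```

View pics/w5.png

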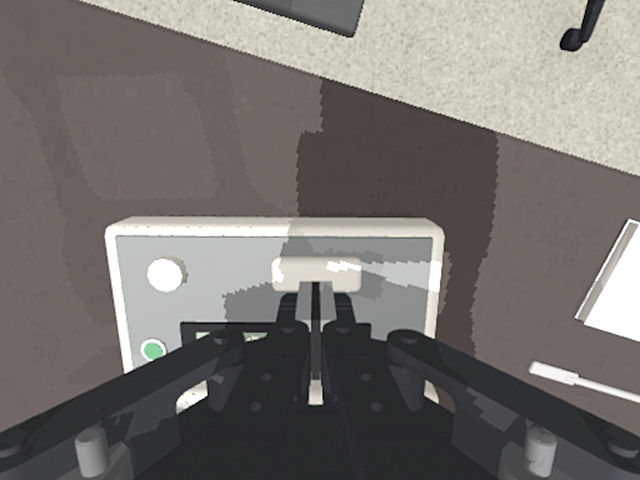

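The fingertips stand centred over the tare key, (272-361, 257-292). The power key at (166,274) is well clear.

```bash
python3 -c "
from h import *
c=load('wrist')
for u,v in((316,257),(316,291),(272,275),(361,275),(166,274)): print((B(wray(c,u/1.25,v/1.25,.0485))*1e3).round(1))"
```

```text
[-122.4   23.9   48.5]
[-104.1   23.9   48.5]
[-112.8    1.6   48.5]
[-112.8   46.7   48.5]
[-113.4  -52.1   48.5]
```

carry_out(offset=[[0.8, 0, 0], [0.8, 0, 0], [0.6, 0, 0], [0.4, 0, 0], [0, 0, 0]], delta_rot=[[0, 0, 0], [0, 0, 0], [0, 0, 0], [0, 0, 0], [0, 0, 0]])

```text
time: 8.42
tool_pos: [0.4891, 0.179, 0.0585]
tcp_rot: [-1.415, 1.061, 1.414]
wrist_force: [-0.4, 0.0, 1.2]
width: -0.001
```

carry_out(offset=[[0.2, 0, 0], [0.2, 0, 0], [0.1, 0, 0], [0, 0, 0], [0, 0, 0]], delta_rot=[[0, 0, 0], [0, 0, 0], [0, 0, 0], [0, 0, 0], [0, 0, 0]])

```text
time: 8.83
tool_pos: [0.4886, 0.1789, 0.0535]
tcp_rot: [-1.415, 1.062, 1.414]
wrist_force: [-0.6, 0.5, 0.2]
width: -0.001
```

carry_out(offset=[[0, 0.2, 0], [0.3, 0, 0], [0.2, 0, 0], [0.2, 0, 0], [0, 0, 0]], delta_rot=[[0, 0, 0], [0, 0, 0], [0, 0, 0], [0, 0, 0], [0, 0, 0]])

```text
time: 9.25
tool_pos: [0.4866, 0.1783, 0.0461]
tcp_rot: [-1.414, 1.062, 1.414]
wrist_force: [-0.5, -0.3, 2.8]
width: 0.001
```

carry_out(offset=[[0.2, 0, 0], [0, 0, 0], [0, 0, 0], [0, 0, 0], [0, 0, 0]], delta_rot=[[0, 0, 0], [0, 0, 0], [0, 0, 0], [0, 0, 0], [0, 0, 0]])

```text
time: 9.67
tool_pos: [0.4867, 0.1784, 0.0445]
tcp_rot: [-1.414, 1.062, 1.414]
wrist_force: [-2.2, -0.7, 4.9]
width: -0.001
```

The reading is 4.9 N at 44.5 mm, about full travel. I press a touch more to be sure it is at the bottom.

carry_out(offset=[[0.15, 0, 0], [0.1, 0, 0], [0, 0, 0], [0, 0, 0], [0, 0, 0]], delta_rot=[[0, 0, 0], [0, 0, 0], [0, 0, 0], [0, 0, 0], [0, 0, 0]])

```text
time: 10.08
tool_pos: [0.4867, 0.1784, 0.0443]
tcp_rot: [-1.414, 1.062, 1.415]
wrist_force: [-8.0, -3.1, 21.9]
width: 0.002
```

Bottomed out at 22 N. Now releasing and withdrawing.

carry_out(offset=[[-0.4, 0, 0], [-0.6, 0, 0], [-1.5, 0, 0], [-3, 0, 0], [-4, 0, 0]], delta_rot=[[0, 0, 0], [0, 0, 0], [0, 0, 0], [0, 0, 0], [0, 0, 0]])

```text
time: 10.5
tool_pos: [0.4835, 0.1773, 0.134]
tcp_rot: [-1.412, 1.069, 1.42]
wrist_force: [-0.3, 0.2, 0.3]
width: 0.004
```

carry_out(offset=[[-4, 0, 0], [-4, 0, 0], [-2, 0, 0], [0, 0, 3], [0, 0, 3]], delta_rot=[[0, 0, 0], [0, 0, 0], [0, 0, 0], [0, 0, 0], [0, 0, 0]])

```text
time: 10.92
tool_pos: [0.4717, 0.2362, 0.2395]
tcp_rot: [-1.413, 1.059, 1.408]
wrist_force: [0.0, 1.1, -0.9]
width: -0.001
```

carry_out(offset=[[0, 0, 4], [0, 0, 4], [0, 0, 2], [0, 0, 0], [0, 0, 0]], delta_rot=[[0, 0, 0], [0, 0, 0], [0, 0, 0], [0, 0, 0], [0, 0, 0]])

```text
time: 11.33
tool_pos: [0.4414, 0.3327, 0.2361]
tcp_rot: [-1.417, 1.062, 1.416]
wrist_force: [0.2, 0.6, 0.5]
width: 0.003
```

```bash
python3 -c "
from workcell import *
from h import *
s=read_state();plan(s,(-.115,.023,.052),1)
q=read_camera('top')[0][60:290,200:400]
s=read_camera('scene')[0][115:345,180:400]
cv2.imwrite('pics/w6.png',np.hstack([cv2.resize(x[:,:,::-1],None,fx=1.9,fy=1.9,interpolation=cv2.INTER_CUBIC) for x in (q,s)]))"
```

```text
t 11.33 balance pos mm [-114.3  184.1  236.1] F [0.2 0.6 0.5] w 0.0
shift cm in tool [ 18.42   0.1  -16.09] turn deg [ 0.17 -0.04 -0.05]
```

View pics/w6.png

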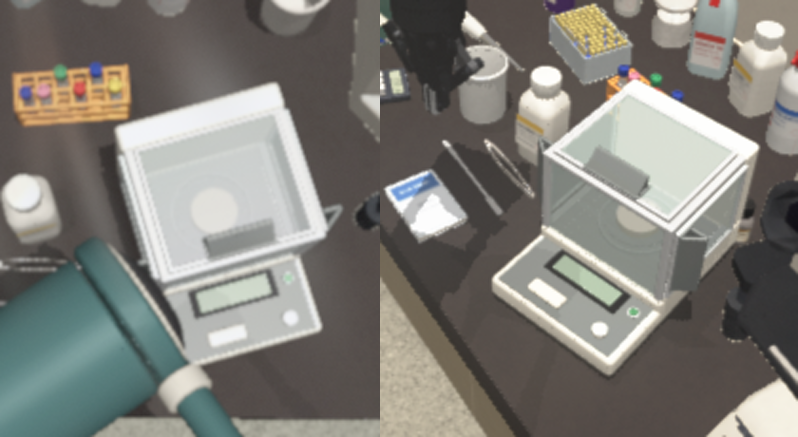

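Both doors are shut, the keys are up, the dish is on the pan and the bystanders are in place. Handing in.

```bash
python3 -c "
from workcell import *
print(finish_job())"
```

```text
the job is handed in; nothing more can be done
None
```

I pushed both doors shut with the closed fingertips, then pressed and released the tare key. The job was handed in at about 11.4 s on the robot's clock.

- **Side door:** it stopped with no further motion at about 17 N. A later wrist picture shows its lip level with the lip of the right door, which is shut for good.
- **Top door:** it stopped with no further motion at about 27 N. Its front edge lies on the front frame in the pictures.
- **Tare key:** the reading was about 5 N at full travel, and it bottomed at about 22 N with the tip at 44.3 mm. I then lifted straight off it.
- **Last pictures:** both doors look shut and both keys look up, with the dish on the pan. The bystanders in view stand where they did, and the arm is clear with no contact force.

My position estimates from the different cameras disagreed by 3–5 mm, which was within what the pushes needed. The judge's own joint values for the doors and keys were not available, so "fully shut" and "pressed" rest on the force, position and picture readings. No check failed.

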